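# Set up a sealing-jaw pair and gauge its gap

## Robot

A 6-joint arm with a two-finger parallel gripper is mounted at the origin on the work surface; the furniture and walls round the work are solid. World frame = base frame: x ahead of the robot, y to its left, z up, the work surface at z = 0. Lengths are in m, angles in rad, forces in N, time in s.
With the tool pointing down it reaches from about 0.25 to 0.8 m from the base axis. Payload 3.9 kg.
Tool frame: the origin (TCP) lies at the very end of the fingers, on their centre line; the grasp point (between the pads) lies 19 mm behind it; z points along the fingers, y is the line along which they close (so a half turn about z gives the same grasp; the last joint's range is limited). The gripper opens to 85 mm and grips with 20 to 120 N. Pads are 22 mm wide; open, the fingers measure 114 mm over their backs; the gripper's body (76 mm by 85 mm) begins 54 mm behind the grasp point. The pads swing forward as they close: fully open they stand 13 mm farther back than shut.
Start: joints at [-1.308, 0.26, -0.138, 1.173, 0, 1.571], TCP at [0.136, -0.507, 0.208] pointing down, gripper open.
Joint ranges: [-2.78, 2.78], [-0.83, 1.72], [-1.28, 1.37], [-1.9, 2.12], [-1.57, 1.48], [-3.14, 3.14]. Speed limits (rad/s): [2.57, 2.57, 3.14, 3.14, 3.14, 3.14].

## Interface

Orientations are given as [roll, pitch, yaw] about the fixed x, y, z axes, in that order (R = Rz(yaw) Ry(pitch) Rx(roll)).
In Python, from cell import r, capture, ticket gives the robot as it stands.
- The arm moves only by the shell command python3 -m jog 'ROWS' [FORCE]. ROWS is JSON, one flat list of numbers, 7 for each row, row after row: the finger opening in mm, from 0 to 85.4, then the shift along the tool's x, y, z in mm, then the turn, a rotation vector about the tool's x, y, z in rad. A call has 1 to 12 rows; each row shifts and turns the commanded pose from where the row before left it, along the tool's axes as they then stand; what a row does not reach is not made up. A row lasts 1/12 s, in which the tool goes at most 41.7 mm and 7.16 degrees, less where a joint would pass 70% of its speed; a pose out of reach is approached as far as the arm can. A call is refused whole if a number of a shift passes 41.7 or a number of a turn 0.125, either way. A call with a gripper value outside its range is refused whole. The fingers move at their own pace and stop on an object; FORCE is the grip in N (left out, the last holds). Time passes only in rows, so rows that do not move let the fingers close. It gives the time, the measured TCP pose, the force, the opening and the grip force at its end, in the units of the state.
- r.sense(): the state, without advancing time (a new reading comes with each control period).
- capture(name): name is "scene" or "top" or "wrist"; returns a dict with "frame" (420x560x3 uint8, blue, green, red), "range_z" (420x560 float32, m along the optical axis (not along the pixel's ray), 0 where there is no reading), "fovy" (degrees; the focal length in pixels is half the picture's height over the tangent of half this angle, whatever the lens; pixels are square), "cx", "cy" (the principal point, pixels), "D" ([k1, k2, p1, p2, k3] as OpenCV has them; the pictures are not rectified), "eye" and "attitude" of the camera in the world. Camera axes: x right, y up, looking along -z (the intrinsics and any distortion apply to the point x, -y, -z); pixel columns grow to the right and rows downward; lengths in m; the calibration is good to about 2 mm. A picture is of the moment at which its call begins.
- ticket.hand_in(): hands the job in; it is judged then, once.
The state is a dict: "clock": time; "joint_positions": joint angles; "joint_velocities": joint speeds; "effort": joint torques, N m; "ee_pos": TCP position; "tcp_rot": TCP orientation; "contact_force": force on the tool from outside, world axes, zero at the start; "moment": the same for the moment, N m; "opening": opening from 0.0 (shut) to 1.0 (fully open); "grip_force": force on a finger pad.
Only numpy, scipy, OpenCV 4.12 (cv2) and the standard library are available. Lean on these libraries where they do the work, as an engineer would, in place of code of your own. Each camera call takes 0.05 s, during which the arm holds its last target. There are 200 camera calls.

## Task

Put the upper jaw plate onto the two locating pins of the jaw stand, flush on the side posts, and let go of it. Then take the taper gauge by its handle block and slide its blade, level and straight, into the middle of the open front of the gap between the two jaws until it drags snugly against both of them, without lifting the upper plate off its seat. Finish while still holding the gauge there by its handle, and leave the brush, the tape roll and the iron weight where they are.

Things in the scene. Friction and masses are not known exactly. Their poses are not given: they have to be found in the camera images.
- jaw_stand: Fixed stand: grey base 110 x 140 x 10 mm (x by y) with two steel side posts (80 mm along x, 24 mm along y, centred at y = -45 and +45 mm), flat tops 40 mm above the work surface, a pin in the middle of each. Origin: centre of the base's underside. +x is the way the gauge goes in: the open front is the -x side, at x = -40 mm, facing roughly towards the robot.
- pin_a (a point): Top of the locating pin on the post at stand y = -45 mm (x = 0): 10 mm thick, standing 13.5 mm above the post top, with a tapered tip.
- pin_b (a point): Top of the like locating pin on the post at stand y = +45 mm.
- lower_jaw_lip (a point): Middle of the top front edge (stand x = -40 mm) of the lower jaw. Its level top is 6 to 9 mm below the tops of the posts, different every time; so with the upper jaw plate seated the gap is 6 to 9 mm high, and 66 mm wide between the posts.
- lower_jaw: Fixed steel bar between the posts of the stand, 80 x 56 x 16 mm (x by y by z), axes along the stand's; origin at the centre of its underside, top 16 mm above.
- upper_jaw: Loose steel plate, 80 x 120 x 12 mm (x by y by z), about 0.8 kg, same after a half turn, with two 12 mm through holes at y = -45 and +45 mm. On top a grip rib 40 mm along x, 16 mm thick along y, from 12 to 48 mm above the underside. Origin: centre of the underside, z up. Seated, its origin is 40 mm above the stand's, y along the stand's y, front edge right above the lower jaw's.
- gauge: Loose taper gauge, about 0.15 kg, lying flat, 130 mm long along x. Handle block at the -x end: x = -65 to -21 mm, 14 mm thick along y, 36 mm tall. Blade 24 mm wide from there to the tip at x = +65 mm, flat underside level with the handle's; 12 mm thick up to x = -15 mm, then thinning evenly, 1 mm in 8 mm, to 2 mm at the tip. Origin: middle of the length, on the underside, z up.
- gauge_tip (a point): Tip of the gauge blade, middle of its width, on the underside (gauge x = +65 mm). The blade is snug with the tip about 8 x (gap - 2 mm) = 32 to 56 mm in from the jaws' front edges, where the drag along the push rises from about 1 N to some 5 to 10 N; pushed further it lifts the upper plate.
- gauge_grip (a point): Middle of the gauge's handle block, 24 mm above its underside (gauge x = -43 mm): where to grip it, across its 14 mm thickness.
- brush_hand: Bystander: small hand brush, 30 x 85 x 55 mm, origin at the centre of its underside.
- tape_clear: Bystander: roll of tape, 94 mm across, 48 mm high, origin at the centre of its underside.
- weight_2: Bystander: round black iron knob weight, 52 mm across, 50 mm high, origin at the centre of its underside.

How it is judged:
On the way:
1. the upper jaw plate sits flush on the posts, over both pins, let go, with the gauge not yet in the gap (z of upper_jaw in the frame of jaw_stand between 0.0385 and 0.041 m and horizontal distance between upper_jaw and jaw_stand below 0.004 m and angle between upper_jaw's own z axis and vertical below 0.016 rad and angle between the x axis of upper_jaw and the x axis of jaw_stand, either way round below 0.06 rad and contact force between the fingers and upper_jaw below 0.1 N and contact force between gauge and upper_jaw below 0.05 N and distance between gauge_tip and jaw_stand above 0.09 m), for 0.2 s.
At the end, for the whole second after the job is handed in: Upper jaw seated: 38.5-41 mm up, within 4 mm of the middle, tilt < 0.016, turn < 0.06 rad, fingers off it. Gauge still, held in the fingers, bearing > 0.5 N on each jaw, tip 22-75 mm inside the front edges and within 16 mm of the middle line, level within 0.08, straight within 0.17 rad (z of upper_jaw in the frame of jaw_stand between 0.0385 and 0.041 m and horizontal distance between upper_jaw and jaw_stand below 0.004 m and angle between upper_jaw's own z axis and vertical below 0.016 rad and angle between the x axis of upper_jaw and the x axis of jaw_stand, either way round below 0.06 rad and contact force between the fingers and upper_jaw below 0.1 N and contact force between gauge and upper_jaw above 0.5 N and contact force between gauge and lower_jaw above 0.5 N and contact force between the fingers and gauge above 2 N and linear speed of gauge below 0.01 m/s and x of gauge_tip in the frame of jaw_stand between -0.018 and 0.035 m and y of gauge_tip in the frame of jaw_stand between -0.016 and 0.016 m and angle between gauge's own z axis and vertical below 0.08 rad and angle between the x axis of gauge and the x axis of jaw_stand, either way round below 0.17 rad); the arm keeps its last pose, push and grip.
It fails at once if a bystander (brush, tape roll or weight) is pushed more than 30 mm away (distance of any of brush_hand, tape_clear, weight_2 from where it was at the start of the episode above 0.03 m).
It also fails if it takes over 72 s, if anything falls off the work surface, if the arm or the gripper's body presses on something with over 40 N, if the wrist force passes 120 N, or if a joint passes its speed limit or range.

## Working session

There is one attempt and no reset: what is moved stays moved. The work goes in short steps, Python scripts to look and compute and a shell command to move; the robot and the scene stay as the last step left them, time stands still between calls to the robot, and variables do not carry over. Pictures are saved under pics/ and viewed, at most 10 in all, crops included, and the job is handed in when it is done.

```bash
mkdir -p pics
cat > h.py <<'E'
import numpy as np, cv2
from scipy.spatial.transform import Rotation as R
from cell import r, capture, ticket
def cloud(c):
    H,W=c["range_z"].shape; f=H/2/np.tan(np.radians(c["fovy"])/2)
    K=np.array([[f,0,c["cx"]],[0,f,c["cy"]],[0,0,1.]])
    u,v=np.meshgrid(np.arange(W),np.arange(H))
    p=cv2.undistortPoints(np.stack([u,v],-1).reshape(-1,1,2).astype(np.float64),K,np.array(c["D"],float)).reshape(H,W,2)
    z=c["range_z"].astype(float)
    P=np.stack([p[...,0]*z,-p[...,1]*z,-z],-1)
    A=np.array(c["attitude"],float)
    M=A if A.shape==(3,3) else R.from_euler("xyz",A).as_matrix()
    P=P@M.T+np.array(c["eye"]); P[z==0]=np.nan
    return P
E
python3 - <<'E'
from h import *
for n in("top","scene"):
    c=capture(n); cv2.imwrite(f"pics/{n}0.png",c["frame"]); P=cloud(c); np.save(n+"0.npy",P)
    print(n,c["eye"],c["attitude"],c["fovy"],c["D"],np.nanmin(P.reshape(-1,3),0),np.nanmax(P.reshape(-1,3),0))
print(r.sense())
E
```

```text
top [ 0.36004907 -0.19238642  1.1323683 ] [ 0.2347638   0.00181547 -1.5816407 ] 48.11941133595545 [-0.11284788  0.          0.          0.          0.        ] [-0.02851998 -1.55443006 -0.74178925] [1.85373382 0.69315584 0.59586832]
scene [ 0.23927657 -0.46259078  0.80250368] [ 0.56790746  0.00954565 -0.94866956] 55.034700243564025 [-0.06939455  0.          0.          0.          0.        ] [ 0.00978264 -1.19597228 -0.73520093] [2.22369448 0.82453673 0.32049109]
{'clock': 0.1, 'joint_positions': array([-1.30800853e+00,  2.60633460e-01, -1.39249826e-01,  1.17273101e+00,
        3.62961154e-06,  1.57080483e+00]), 'joint_velocities': array([-0.00045599, -0.0006802 ,  0.00283847, -0.00108661, -0.0008478 ,
        0.0016488 ]), 'effort': array([-2.54175364e-03, -4.06508482e+01,  2.54527956e+01,  1.00608106e-02,
        2.39512346e-06,  5.15112006e-06]), 'ee_pos': array([ 0.13620729, -0.50632534,  0.20673657]), 'tcp_rot': array([-3.13977468e+00, -3.61415059e-06,  2.62779285e-01]), 'contact_force': array([-0.32043289,  1.0833635 ,  0.36141778]), 'moment': array([ 0.02547692, -0.01307325, -0.04531138]), 'grip_force': 0.0, 'opening': 1.0010272740646335}
```

View pics/top0.png

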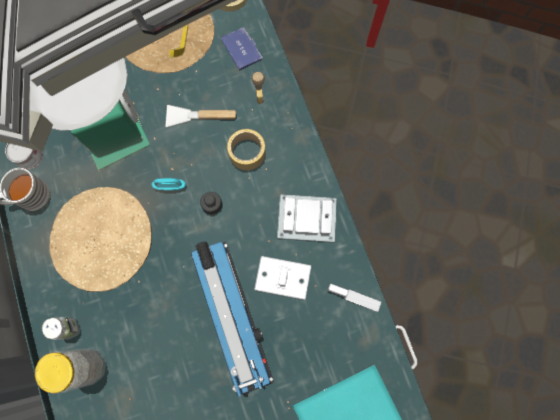

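View pics/scene0.png

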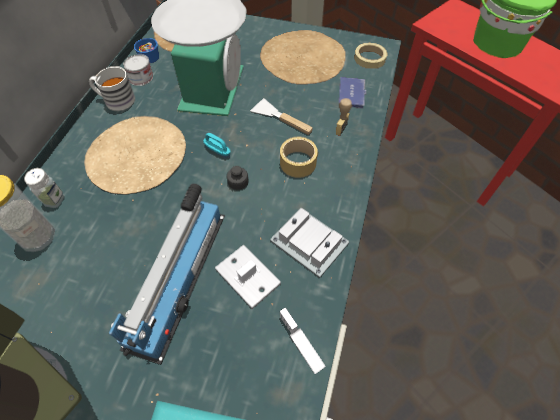

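Top view: stand at (307,218) with pins (288,213) and (326,217). Plate at (283,278), with its rib in the middle. Gauge with handle (338,291) and tip (380,306). Tape at (247,150), weight (211,202), teal brush (169,185).

```bash
cat > m.py <<'E'
from h import *
def comps(P,box,lo,hi,tag):
    (r0,r1,c0,c1)=box; Q=P[r0:r1,c0:c1]; m=((Q[...,2]>lo)&(Q[...,2]<hi)).astype(np.uint8)
    n,l,s,_=cv2.connectedComponentsWithStats(m)
    for i in range(1,n):
        if s[i,4]<12: continue
        X=Q[l==i]; (c,d,a)=cv2.minAreaRect((X[:,:2]*1000).astype(np.float32))
        print(tag,s[i,4],"ctr",np.round(c,1),"size",np.round(d,1),"ang",round(a,1),"z med %.1f"%(1000*np.median(X[:,2])),"px",s[i,:4]+[c0,r0,0,0])
E
python3 - <<'E'
from m import *
for n,bs in(("top",dict(stand=(188,248,270,345),plate=(250,305,250,318),gauge=(278,316,322,388))),("scene",dict(stand=(203,280,265,355),plate=(240,310,210,285),gauge=(303,380,275,330)))):
    P=np.load(n+"0.npy"); print(n)
    comps(P,bs["stand"],.004,.02,"base"); comps(P,bs["stand"],.025,.037,"ljaw"); comps(P,bs["stand"],.025,.06,"allst");comps(P,bs["stand"],.0365,.06,"posts"); comps(P,bs["stand"],.046,.07,"pin")
    comps(P,bs["plate"],.006,.018,"plate"); comps(P,bs["plate"],.04,.06,"rib")
    comps(P,bs["gauge"],.0015,.05,"gauge"); comps(P,bs["gauge"],.028,.05,"handle")
P=np.load("top0.npy")
for px in((210,202),(169,185),(230,310),(250,340),(205,255),(180,120),(110,280)): print(px,P[px[1],px[0]].round(3))
E
```

```text
top
base 992 ctr [ 623.4 -266.5] size [140.2 111. ] ang 85.2 z med 8.5 px [278 195  59  48]
ljaw 744 ctr [ 623.  -266.5] size [56.2 80.5] ang 85.6 z med 30.7 px [295 200  25  34]
ljaw 12 ctr [ 652.5 -303.6] size [ 7.4 18.1] ang 58.2 z med 35.8 px [322 201   5   7]
ljaw 13 ctr [ 643.1 -229.1] size [ 9.6 12.6] ang 88.9 z med 35.2 px [290 205   5   6]
ljaw 22 ctr [ 605.9 -303.7] size [11.3 23.9] ang 86.0 z med 35.4 px [321 218   6  10]
ljaw 12 ctr [ 597.4 -313. ] size [ 8.9 16. ] ang 50.5 z med 35.6 px [324 222   6   7]
ljaw 13 ctr [ 587.6 -217.4] size [21.7  1.5] ang 83.4 z med 30.0 px [283 230  10   2]
allst 336 ctr [ 627.1 -221.6] size [23.9 80.8] ang 85.5 z med 38.0 px [283 198  12  34]
allst 744 ctr [ 623.  -266.5] size [56.2 80.5] ang 85.6 z med 30.7 px [295 200  25  34]
allst 344 ctr [ 619.4 -311.4] size [24.7 80.4] ang 85.6 z med 38.1 px [321 200  12  34]
posts 253 ctr [ 626.9 -221.6] size [23.9 79.4] ang 85.4 z med 38.7 px [283 198  12  33]
posts 256 ctr [ 619.4 -311.2] size [23.9 80.3] ang 85.2 z med 38.8 px [321 200  12  34]
pin 13 ctr [ 627.6 -221.3] size [7.  8.7] ang 30.9 
[... 2169 characters left out ...]
ang 50.7 z med 2.5 px [309 319  10   6]
gauge 16 ctr [ 441.9 -410.4] size [18.5  6.8] ang 6.3 z med 2.5 px [319 343   6   9]
gauge 68 ctr [ 391.1 -356.6] size [20.4 30.2] ang 79.5 z med 2.1 px [275 346  18  13]
gauge 14 ctr [ 374.1 -393.4] size [17.6  6.7] ang 26.3 z med 2.2 px [291 366   5  10]
gauge 23 ctr [ 396.8 -445.3] size [ 5.8 19.2] ang 55.1 z med 2.2 px [318 374  11   6]
handle 181 ctr [ 442.9 -332.3] size [44.5 14.9] ang 67.6 z med 36.2 px [280 308  18  23]
(210, 202) [ 0.656 -0.033  0.049]
(169, 185) [0.708 0.075 0.021]
(230, 310) [ 0.399 -0.088  0.094]
(250, 340) [ 0.334 -0.129  0.054]
(205, 255) [ 0.517 -0.035  0.12 ]
(180, 120) [0.892 0.059 0.002]
(110, 280) [0.475 0.215 0.003]
```

```bash
cat > plan.py <<'E'
from h import *
def go(x,y,z,yaw,quiet=False):
    s=r.sense(); A=R.from_euler("xyz",s["tcp_rot"]); T=R.from_euler("xyz",[np.pi,0,yaw])
    print("rotvec",(A.inv()*T).as_rotvec().round(4),"| shift mm in target frame",(T.inv().apply(np.array([x,y,z])-s["ee_pos"])*1000).round(1),"| in current",(A.inv().apply(np.array([x,y,z])-s["ee_pos"])*1000).round(1))
    return s
E
python3 -c "
from plan import *
go(.478,-.2045,.15,-.197)"
```

```text
rotvec [-1.800e-03  4.000e-04  4.598e-01] | shift mm in target frame [ 276.1 -362.9   56.7] | in current [ 408.5 -202.6   57.1]
```

```bash
python3 -m jog '[60,0,0,0,0,0,0.115, 60,0,0,0,0,0,0.115, 60,0,0,0,0,0,0.115, 60,0,0,0,0,0,0.115, 60,24,-32,0,0,0,0, 60,24,-32,0,0,0,0, 60,24,-32,0,0,0,0, 60,24,-32,0,0,0,0, 60,24,-32,0,0,0,0, 60,24,-32,0,0,0,0, 60,24,-32,0,0,0,0, 60,24,-32,0,0,0,0]' 60; python3 -c "
from plan import *
go(.478,-.2045,.15,-.197)"
```

```text
clock: 1.1
ee_pos: [0.3756, -0.2918, 0.2073]
tcp_rot: [-3.141, 0.0, -0.197]
contact_force: [0.2, -0.4, 0.5]
opening: 0.704
grip_force: 0.0
rotvec [-0.0002  0.0005 -0.0004] | shift mm in target frame [  83.3 -105.6   57.3] | in current [  83.3 -105.7   57.2]
```

```bash
python3 -m jog '[60,21,-26,0,0,0,0, 60,21,-26,0,0,0,0, 60,21,-26,14,0,0,0, 60,20,-28,14,0,0,0, 60,0,0,0,0,0,0, 60,0,0,0,0,0,0]'
python3 - <<'E'
from m import *
from plan import go
c=capture("wrist"); cv2.imwrite("pics/w1.png",c["frame"]); P=cloud(c); f=(0,420,0,560)
comps(P,f,.006,.018,"plate"); comps(P,f,.04,.06,"rib")
go(.478,-.2045,.15,-.197)
E
```

```text
clock: 1.6
ee_pos: [0.4769, -0.2042, 0.178]
tcp_rot: [-3.141, 0.003, -0.194]
contact_force: [-1.2, -0.7, 0.3]
opening: 0.706
grip_force: 0.0
plate 4265 ctr [ 613.2 -265.6] size [140.6  89.6] ang 85.1 z med 8.9 px [237   0 155  99]
plate 375 ctr [654. -44.] size [22.2 50.4] ang 56.1 z med 12.2 px [67 17 30 55]
plate 329 ctr [492.3 -89.3] size [143.4   7.8] ang 19.3 z med 14.9 px [128 139  80 118]
plate 7759 ctr [ 477.5 -205.2] size [120.9  80.6] ang 78.8 z med 10.6 px [223 153 119  76]
plate 111 ctr [ 451.6 -332.7] size [43.4 12.3] ang 86.8 z med 12.0 px [384 189  41  14]
plate 611 ctr [ 428.6 -374.4] size [50.8 24.2] ang 67.5 z med 8.1 px [426 191  42  28]
plate 123 ctr [ 378.8 -125.1] size [53.6  3.3] ang 18.5 z med 14.0 px [217 268  26  41]
plate 86 ctr [ 295.9 -153.9] size [50.9  2.4] ang 19.5 z med 14.4 px [258 332  23  29]
plate 100 ctr [ 206.6 -406.8] size [34.4  9. ] ang 27.2 z med 10.0 px [472 358  12  18]
plate 1723 ctr [ 166.6 -342.5] size [126.7  47.4] ang 25.7 z med 9.9 px [405 366  61  54]
rib 174 ctr [ 619.7 -311.5] size [11.8 10.5] ang 57.8 z med 49.8 px [367   4  15  18]
rib 930 ctr [662.6 -30.9] size [28.1 28.1] ang 59.8 z med 48.3 px [28 16 34 36]
rib 153 ctr [ 626.8 -221.4] size [ 9.6 10.7] ang 3.2 z med 50.2 px [260  17  14  16]
rib 6546 ctr [490.9 -69. ] size [145.4  56.3] ang 28.3 z med 52.9 px [ 65 145 132 144]
rib 700 ctr [ 477.7 -205.6] size [15.2 39.8] ang 78.7 z med 46.5 px [274 177  17  43]
rib 2102 ctr [ 341.8 -127.3] size [88.5 50.4] ang 36.8 z med 52.3 px [204 292  61  67]
rotvec [0.     0.0024 0.0014] | shift mm in target frame [ 1.4 -1.  28.7] | in current [ 1.5 -1.  28.7]
```

View pics/w1.png

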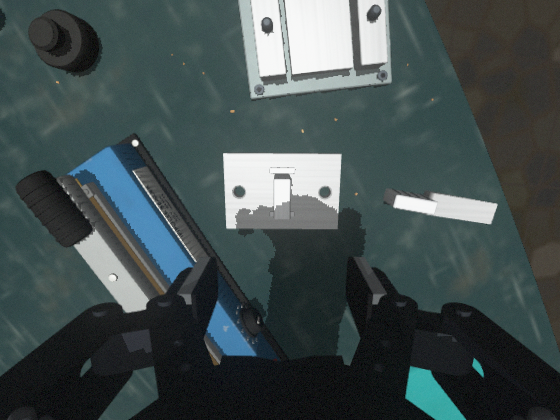

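The wrist view shows the plate at (282,190) with its rib at (283,198), the stand with pins (266,23) and (374,12), and the gauge at (440,205). It agrees with the top view to within about 1 mm. Descending to grip the rib.

```bash
python3 -m jog '[60,1,-0.2,30,0,0,0, 60,0,0,30,0,0,0, 60,0,0,30,0,0,0, 60,0,0,30,0,0,0, 60,0,0,20,0,0,0, 60,0,0,14,0,0,0, 60,0,0,7,0,0,0, 60,0,0,0,0,0,0, 60,0,0,0,0,0,0, 60,0,0,0,0,0,0]' 60;  python3 -c "
from plan import *
go(.4777,-.2053,.017,-.197)"
```

```text
clock: 2.48
ee_pos: [0.4788, -0.2068, 0.0198]
tcp_rot: [3.141, -0.002, -0.198]
contact_force: [-0.4, 0.7, 0.5]
opening: 0.704
grip_force: 0.0
rotvec [ 0.0006 -0.0023 -0.001 ] | shift mm in target frame [-1.4 -1.2  2.8] | in current [-1.4 -1.2  2.8]
```

```bash
python3 -m jog '[40,-1.3,-1.2,2.5,0,0,0, 20,0,0,0,0,0,0, 5,0,0,0,0,0,0, 5,0,0,0,0,0,0, 5,0,0,0,0,0,0, 5,0,0,0,0,0,0, 5,0,0,0,0,0,0, 5,0,0,0,0,0,0, 5,0,0,0,0,0,0, 5,0,0,0,0,0,0]' 80
```

```text
clock: 3.32
ee_pos: [0.4773, -0.2044, 0.0168]
tcp_rot: [-3.142, -0.001, -0.197]
contact_force: [-1.5, 0.7, 6.2]
opening: 0.153
grip_force: 78.5
```

```bash
python3 -m jog '[5,0,0,-4,0,0,0, 5,0,0,-10,0,0,0, 5,0,0,-16,0,0,0, 5,0,0,-20,0,0,0, 5,0,0,-20,0,0,0, 5,0,0,-10,0,0,0, 5,0,0,0,0,0,0, 5,0,0,0,0,0,0, 5,0,0,0,0,0,0]' 80
python3 - <<'E'
from m import *
from plan import go
for n in("top","wrist"):
    P=cloud(capture(n)); f=(0,420,0,560); print(n)
    comps(P,(150,350,200,400) if n=="top" else f,.07,.105,"plate"); comps(P,(150,350,200,400) if n=="top" else f,.046,.058,"pin")
go(.478,-.2045,.1,-.197)
E
```

```text
clock: 4.07
ee_pos: [0.4757, -0.2039, 0.0947]
tcp_rot: [-3.141, 0.003, -0.197]
contact_force: [-0.8, 0.1, -7.8]
opening: 0.153
grip_force: 78.7
top
plate 159 ctr [500.7 -39.6] size [77.2 28.2] ang 16.4 z med 98.1 px [204 246  14  37]
plate 96 ctr [ 447.2 -253. ] size [13.2 39.7] ang 78.8 z med 88.2 px [301 279   9  19]
pin 14 ctr [775.1 -83.7] size [18.1  7.3] ang 42.0 z med 46.8 px [229 152   6   7]
pin 19 ctr [ 762.  -137.7] size [ 9.2 24.1] ang 30.4 z med 47.1 px [249 156  10   7]
pin 74 ctr [662.6 -29.5] size [25.4 24.6] ang 52.7 z med 48.0 px [204 194  11  12]
pin 305 ctr [526.9 -58.7] size [62.9 31.5] ang 20.1 z med 52.6 px [209 243  20  28]
pin 122 ctr [480.6 -17.2] size [63.1 16.1] ang 17.4 z med 52.5 px [200 261   8  29]
wrist
plate 20473 ctr [ 478.  -205.2] size [120.5  75.6] ang 78.6 z med 88.2 px [170 176 224 129]
plate 6641 ctr [478.9 -46.6] size [96.9 30.5] ang 19.0 z med 97.5 px [  0 211  99 150]
pin 10155 ctr [490.6 -63.1] size [131.2  50.4] ang 20.0 z med 52.9 px [  0 152 163 173]
pin 253 ctr [398.5 -93.8] size [ 8.9 22.1] ang 29.0 z med 53.2 px [146 340  22  24]
rotvec [-0.0007  0.0034 -0.0002] | shift mm in target frame [ 2.6  0.2 -5.6] | in current [ 2.6  0.2 -5.6]
```

```bash
python3 -c "
from plan import *
go(.6223,-.2656,.085,-.083)"
```

```text
rotvec [-0.0009  0.0033 -0.1142] | shift mm in target frame [151.4  49.4   9.4] | in current [156.1  31.8   8.9]
```

```bash
python3 -m jog '[5,10,4,0,0,0,-0.057, 5,20,7,0,0,0,-0.057, 5,25,9,0,0,0,0, 5,25,9,0,0,0,0, 5,25,8,0,0,0,0, 5,20,6,0,0,0,0, 5,15,4,3,0,0,0, 5,9,2,3,0,0,0, 5,2,0,3,0,0,0, 5,0,0,0,0,0,0, 5,0,0,0,0,0,0, 5,0,0,0,0,0,0]' 80
python3 - <<'E'
from m import *
from plan import go
c=capture("wrist"); cv2.imwrite("pics/w2.png",c["frame"]); P=cloud(c); comps(P,(0,420,0,560),.066,.1,"plate")
Q=P[(P[...,2]>.07)&(P[...,2]<.088)&(abs(P[...,1]+.2656)<.065)&(abs(P[...,0]-.622)<.05)]; print(np.linalg.lstsq(np.c_[Q[:,:2],np.ones(len(Q))],Q[:,2],rcond=None)[0],len(Q))
c=capture("scene"); cv2.imwrite("pics/s2.png",cv2.resize(c["frame"][150:330,200:420],None,fx=3,fy=3,interpolation=cv2.INTER_CUBIC)); 
go(.6223,-.2656,.085,-.083)
E
```

```text
clock: 5.17
ee_pos: [0.6206, -0.2673, 0.0866]
tcp_rot: [-3.141, 0.002, -0.083]
contact_force: [0.2, 0.5, -8.6]
opening: 0.156
grip_force: 78.7
plate 20497 ctr [ 623.1 -268.4] size [120.4  75.9] ang 85.2 z med 80.3 px [171 176 223 129]
[-0.005895   -0.00054435  0.08378129] 20111
rotvec [-0.0001  0.0005 -0.0003] | shift mm in target frame [ 0.8 -2.1  2.4] | in current [ 0.8 -2.1  2.4]
```

View pics/s2.png

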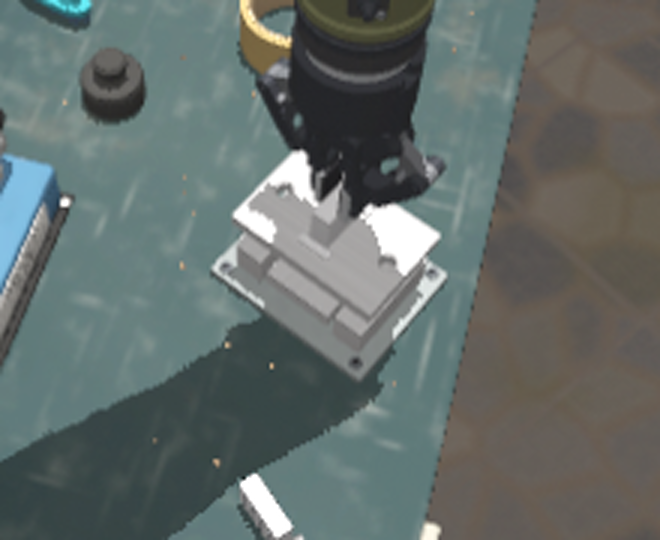

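View pics/w2.png

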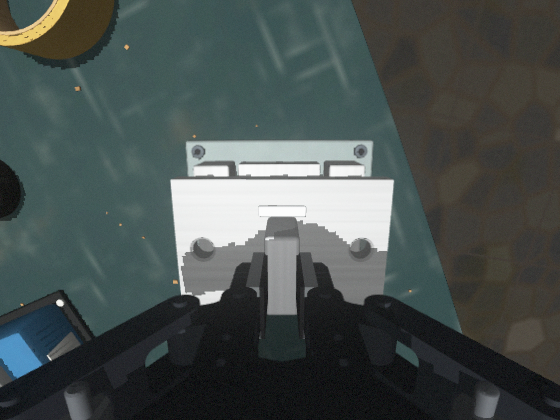

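Scene view: the plate is gripped level above the stand. In the wrist view its holes are at (202,248) and (361,248), and it needs about 2 mm towards +y. Correcting and lowering.

```bash
python3 -m jog '[5,0.8,-2.1,4,0,0,0, 5,0,0,4,0,0,0, 5,0,0,3,0,0,0, 5,0,0,0,0,0,0, 5,0,0,0,0,0,0, 5,0,0,0,0,0,0, 5,0,0,0,0,0,0, 5,0,0,0,0,0,0]' 80
python3 - <<'E'
from m import *
from plan import go
c=capture("wrist"); P=cloud(c); comps(P,(0,420,0,560),.056,.085,"plate")
comps(P,(0,420,0,560),.004,.0125,"base")
for i in range(3): s=go(.6223,-.2656,.085,-.083); P=cloud(capture("wrist"))
E
```

```text
clock: 5.93
ee_pos: [0.6234, -0.2661, 0.0762]
tcp_rot: [3.141, -0.001, -0.083]
contact_force: [0.3, -0.1, -8.0]
opening: 0.155
grip_force: 78.7
plate 20440 ctr [ 625.8 -267.1] size [120.6  76.1] ang 85.1 z med 70.0 px [170 176 224 129]
base 592 ctr [ 763.6 -140.2] size [11.8 58.6] ang 33.2 z med 8.3 px [46  0 60 60]
base 46 ctr [777.7 -85.8] size [13.   1.5] ang 32.0 z med 6.9 px [ 0 19  7 13]
base 23 ctr [ 752.9 -109.4] size [13.3  0.8] ang 77.9 z med 9.5 px [32 57 13  3]
base 4507 ctr [ 667.6 -269.9] size [139.5  22.1] ang 85.2 z med 8.6 px [184 144 195  32]
base 293 ctr [656.4 -52.4] size [ 8.6 36. ] ang 75.3 z med 7.6 px [  0 176  12  46]
base 1086 ctr [535.3 -43.8] size [47.5 67.7] ang 17.7 z med 5.2 px [  0 300  83  50]
rotvec [ 0.0001 -0.0004 -0.0002] | shift mm in target frame [-1.1 -0.3 -8.8] | in current [-1.1 -0.3 -8.8]
rotvec [ 0.0001 -0.0003 -0.0002] | shift mm in target frame [-1.1 -0.4 -8.9] | in current [-1.1 -0.3 -8.9]
rotvec [ 0.0001 -0.0003 -0.0002] | shift mm in target frame [-1.  -0.3 -8.8] | in current [-1.  -0.3 -8.8]
```

```bash
python3 -m jog '[5,-0.6,-0.4,2,0,0,0, 5,0,0,2,0,0,0, 5,0,0,2,0,0,0, 5,0,0,2,0,0,0, 5,0,0,2,0,0,0, 5,0,0,0,0,0,0, 5,0,0,0,0,0,0, 5,0,0,0,0,0,0]' 80; python3 -c "
from plan import *
s=go(.6223,-.2656,.0568,-.083);print(s['contact_force'],s['moment'],s['ee_pos'])"
```

```text
clock: 6.8
ee_pos: [0.6226, -0.2655, 0.066]
tcp_rot: [-3.142, 0.0, -0.083]
contact_force: [-0.1, -0.5, -8.4]
opening: 0.154
grip_force: 78.7
rotvec [-0.      0.     -0.0002] | shift mm in target frame [-0.3  0.1  9.2] | in current [-0.3  0.1  9.2]
[-0.08371788 -0.50009878 -8.41597143] [ 0.01433682  0.0333403  -0.00608998] [ 0.62264168 -0.26548748  0.06602713]
```

Already past the pin tips with no contact. Continuing down to the posts.

```bash
python3 -m jog '[5,0,0,2,0,0,0, 5,0,0,2,0,0,0, 5,0,0,2,0,0,0, 5,0,0,1,0,0,0, 5,0,0,1,0,0,0, 5,0,0,0.8,0,0,0, 5,0,0,0,0,0,0, 5,0,0,0,0,0,0, 5,0,0,0,0,0,0]' 80; python3 -c "
from plan import *
s=go(.6223,-.2656,.0568,-.083);print(s['contact_force'],s['moment'],s['ee_pos'])"
```

```text
clock: 7.55
ee_pos: [0.6226, -0.2655, 0.0573]
tcp_rot: [-3.142, 0.0, -0.083]
contact_force: [-0.4, -0.0, -7.9]
opening: 0.155
grip_force: 78.7
rotvec [-0.      0.     -0.0002] | shift mm in target frame [-0.3  0.2  0.5] | in current [-0.3  0.2  0.5]
[-0.44089983 -0.01185442 -7.87810729] [-0.01040989 -0.02933733 -0.00039631] [ 0.62261503 -0.26546656  0.05726075]
```

```bash
python3 -m jog '[5,0,0,0.5,0,0,0, 5,0,0,0.5,0,0,0, 5,0,0,0.3,0,0,0, 5,0,0,0,0,0,0, 5,0,0,0,0,0,0]' 80; python3 -c "
from plan import *
s=r.sense();print(s['contact_force'],s['moment'],s['ee_pos'])"
```

```text
clock: 7.97
ee_pos: [0.6227, -0.2655, 0.0568]
tcp_rot: [3.141, -0.001, -0.083]
contact_force: [-3.0, 0.9, 1.0]
opening: 0.15
grip_force: 79.7
[-2.99313008  0.89128598  1.01056802] [ 0.2487379   0.56534993 -0.00609499] [ 0.62273497 -0.26554718  0.05684649]
```

Weight taken up by the posts, so it is seated. Releasing and rising.

```bash
python3 -m jog '[20,0,0,0,0,0,0, 30,0,0,0,0,0,0, 40,0,0,0,0,0,0, 40,0,0,0,0,0,0, 40,0,0,-10,0,0,0, 40,0,0,-20,0,0,0, 40,0,0,-30,0,0,0, 40,0,0,-30,0,0,0, 40,-20,0,-20,0,0,0, 40,-30,0,0,0,0,0, 40,-30,0,0,0,0,0, 40,-10,0,0,0,0,0]' 80
python3 - <<'E'
from m import *
from plan import go
for n in("wrist","scene","top"):
    P=cloud(capture(n)); f=(0,420,0,560) if n=="wrist" else (180,400,200,400); print(n); comps(P,f,.045,.06,"plate"); comps(P,f,.004,.013,"base"); comps(P,f,.028,.04,"handle")
    Q=P[(P[...,2]>.047)&(P[...,2]<.056)&(abs(P[...,1]+.2656)<.055)&(abs(P[...,0]-.622)<.036)]; print(np.linalg.lstsq(np.c_[Q[:,:2],np.ones(len(Q))],Q[:,2],rcond=None)[0],len(Q))
go(.4445,-.3325,.15,-1.946)
E
```

```text
clock: 8.97
ee_pos: [0.5293, -0.2574, 0.1675]
tcp_rot: [3.141, 0.001, -0.084]
contact_force: [-0.2, -0.3, -0.3]
opening: 0.468
grip_force: 0.0
wrist
plate 13186 ctr [ 623.3 -266.5] size [121.1  80. ] ang 85.1 z med 50.8 px [207  41 150 102]
plate 638 ctr [661.7 -34.8] size [20.8 27.7] ang 76.6 z med 48.4 px [ 0 59 24 34]
plate 5662 ctr [490.5 -50.2] size [125.1  76.1] ang 20.9 z med 52.9 px [  5 191 131 126]
plate 428 ctr [ 347.9 -117.9] size [20.6 42.7] ang 46.6 z med 53.0 px [149 363  23  36]
base 859 ctr [ 675.2 -270.4] size [138.1  10.7] ang 87.3 z med 8.8 px [207  35 150  14]
base 15 ctr [ 663.5 -200. ] size [ 0.6 12. ] ang 81.8 z med 8.2 px [207  52   1  15]
base 324 ctr [658.7 -45. ] size [24.4 51.4] ang 73.8 z med 8.4 px [40 54 26 55]
base 14 ctr [ 648.9 -199. ] size [ 0.6 11.4] ang 82.1 z med 8.5 px [208  69   1  14]
base 12 ctr [ 613.  -335.2] size [10.1  0.7] ang 0.9 z med 7.5 px [354  97   1  12]
base 13 ctr [ 595.7 -333.7] size [ 0.5 11.4] ang 88.7 z med 7.9 px [353 115   1  13]
base 1796 ctr [ 576.7 -263. ] size [140.8  21.3] ang 88.3 z med 8.7 px [211 132 143  23]
base
[... 2054 characters left out ...]
6] ang 18.1 z med 52.7 px [200 261  10  35]
base 20 ctr [554.5 -68.5] size [21.2  6.2] ang 19.2 z med 5.8 px [224 243   4   9]
base 221 ctr [ 425.9 -382.6] size [70.  24.5] ang 68.4 z med 7.7 px [343 289  29  19]
base 1350 ctr [ 235.2 -350.7] size [199.9  79. ] ang 88.7 z med 10.1 px [304 364  88  36]
handle 28 ctr [674.3 -43.7] size [26.2 13.8] ang 24.2 z med 29.0 px [211 193   9  10]
handle 70 ctr [650.8 -27.9] size [46.7 21. ] ang 74.3 z med 29.6 px [201 200  19  12]
handle 74 ctr [ 442.8 -339.2] size [27.4 13.9] ang 68.0 z med 34.7 px [335 286  13  10]
[0. 0. 0.] 0
rotvec [-1.5000e-03 -2.0000e-03  1.8622e+00] | shift mm in target frame [101.5  55.1  17.3] | in current [-82.   81.4  17.2]
```

Plate sits at (623.3, -266.5) mm, turned 4.9° like the stand, level within 1–2 mrad. Now the gauge.

```bash
python3 -m jog '[40,-20.5,20.4,0,0,0,0, 40,-20.5,20.4,0,0,0,0, 40,-20.5,20.4,0,0,0,0, 40,-20.5,20.2,0,0,0,0, 40,0,0,0,0,0,0.124, 40,0,0,0,0,0,0.124, 40,0,0,0,0,0,0.124, 40,0,0,0,0,0,0.124, 40,0,0,0,0,0,0.124, 40,0,0,0,0,0,0.124, 40,0,0,0,0,0,0.124, 40,0,0,0,0,0,0.124]' 60;  python3 -m jog '[40,0,0,0,0,0,0.124, 40,0,0,0,0,0,0.124, 40,0,0,0,0,0,0.124, 40,0,0,0,0,0,0.124, 40,0,0,0,0,0,0.124, 40,0,0,0,0,0,0.124, 40,0,0,0,0,0,0.124, 40,0,0,0,0,0,0, 40,0,0,0,0,0,0, 40,0,0,0,0,0,0]'
python3 - <<'E'
from m import *
from plan import go
c=capture("wrist"); cv2.imwrite("pics/w3.png",c["frame"]); P=cloud(c); comps(P,(0,420,0,560),.028,.04,"handle"); comps(P,(0,420,0,560),.002,.04,"gauge"); go(.4445,-.3325,.006,-1.951)
E
```

```text
clock: 10.12
ee_pos: [0.3665, -0.4103, 0.1665]
tcp_rot: [-3.046, 0.015, -0.901]
contact_force: [0.6, -0.1, 0.0]
opening: 0.468
grip_force: 0.0
clock: 10.95
ee_pos: [0.1645, -0.4869, 0.1677]
tcp_rot: [-2.897, 0.16, -1.407]
contact_force: [0.8, 0.2, -0.2]
opening: 0.47
grip_force: 0.0
handle 531 ctr [ 588.3 -264.6] size [118.4  21.7] ang 89.8 z med 31.7 px [  0 228  27  71]
handle 336 ctr [ 443.6 -334. ] size [45.7 15.1] ang 69.5 z med 34.6 px [ 78 233  17  30]
handle 199 ctr [661.8 -31.4] size [46.8 45.7] ang 69.9 z med 29.5 px [ 10 345  20  19]
handle 27 ctr [ 436.3 -108.3] size [12.9  2.9] ang 20.8 z med 32.7 px [110 364   8   7]
handle 75 ctr [ 332.4 -149.4] size [ 8.  17.9] ang 36.1 z med 35.2 px [164 364   8  14]
handle 34 ctr [708.3  45.6] size [9.3 9.4] ang 44.8 z med 33.6 px [  6 370   9   8]
gauge 1727 ctr [ 428.7 -373.6] size [130.2  25.4] ang 69.0 z med 9.0 px [ 78 172  49  91]
gauge 15138 ctr [ 159.7 -350.7] size [153.1 211.6] ang 25.0 z med 10.5 px [214 186 159 168]
gauge 2554 ctr [ 600.3 -266.1] size [141.   67.5] ang 85.5 z med 10.9 px [  0 208  48  91]
gauge 753 ctr [676.6   7.6] size [136.8  50.2] ang 68.0 z med 21.9 px [  6 334  36  44]
gauge 169 ctr [ 440.4 -106.5] size [29.8 11.4] ang 13.8 z med 16.0 px [110 351  17  20]
gauge 89 ctr [ 332.4 -149.4] size [ 8.  17.9] ang 36.1 z med 34.4 px [164 363   8  15]
gauge 18 ctr [811.7 153.6] size [ 6.5 15.9] ang 12.4 z med 6.5 px [  0 376   3   8]
rotvec [-0.1946  0.2216  0.5218] | shift mm in target frame [-246.6 -202.4  161.8] | in current [ -78.8 -249.2  244.3]
```

View pics/w3.png

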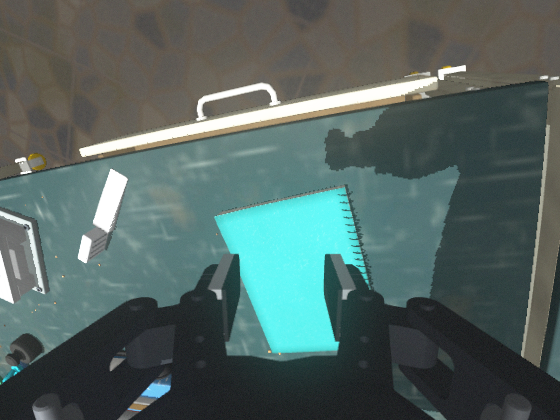

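The wrist view shows the notebook and the gauge at left (100,215). The arm drifted and tilted during the turn, so I'm checking the joints.

```bash
python3 -c "
from plan import *
s=r.sense();print(s['joint_positions'].round(3),s['joint_velocities'].round(3),s['ee_pos'],s['tcp_rot'],s['contact_force'],s['clock'])"; python3 -m jog '[40,0,0,0,0,0,0, 40,0,0,0,0,0,0,40,0,0,0,0,0,0,40,0,0,0,0,0,0]';python3 -c "
from plan import *
s=r.sense();print(s['joint_positions'].round(3),s['ee_pos'],s['tcp_rot'])"
```

```text
[-1.407  0.38  -0.11   1.241  0.245  3.141] [ 0.019 -0.006 -0.011  0.001 -0.002 -0.003] [ 0.1650607  -0.48640057  0.16779779] [-2.89678272  0.15995658 -1.40576186] [ 0.6258354  -0.10785683  0.44087389] 11.0
clock: 11.33
ee_pos: [0.1648, -0.4854, 0.1678]
tcp_rot: [-2.897, 0.161, -1.406]
contact_force: [1.1, -0.1, 0.2]
opening: 0.469
grip_force: 0.0
[-1.407  0.379 -0.112  1.241  0.244  3.141] [ 0.1648256  -0.48542397  0.16782809] [-2.89718773  0.16074908 -1.40558479]
```

Joint 6 hit its limit because yaw = j1 − j6 + π. Gripping half a turn round instead (tool yaw +1.19) keeps j6 in range for both grasp and insertion. Levelling first, then turning back.

```bash
python3 -c "
from plan import *
go(.1648,-.4854,.168,-1.2);go(.4440,-.333,.13,1.19)"
```

```text
rotvec [-0.2595  0.1344 -0.2238] | shift mm in target frame [-0.   0.  -0.2] | in current [-0.1 -0.  -0.2]
rotvec [-0.297  -0.2591 -2.5913] | shift mm in target frame [245.3 202.5  37.8] | in current [ -97.  -278.4  125.1]
```

```bash
python3 -m jog '[40,0,0,0,-0.0865,0.0448,-0.0746, 40,0,0,0,-0.0865,0.0448,-0.0746, 40,0,0,0,-0.0865,0.0448,-0.0746, 40,0,0,0,0,0,-0.12, 40,0,0,0,0,0,-0.12, 40,0,0,0,0,0,-0.12, 40,0,0,0,0,0,-0.12, 40,0,0,0,0,0,-0.12, 40,0,0,0,0,0,-0.12, 40,0,0,0,0,0,-0.12, 40,0,0,0,0,0,0, 40,0,0,0,0,0,0]'; python3 -c "
from plan import *
s=go(.4440,-.333,.13,1.19);print(s['joint_positions'].round(3))"
```

```text
clock: 12.33
ee_pos: [0.1643, -0.4855, 0.1678]
tcp_rot: [-3.141, -0.0, -0.364]
contact_force: [-0.5, 0.5, -0.0]
opening: 0.469
grip_force: 0.0
rotvec [-1.0000e-04 -2.0000e-04 -1.5541e+00] | shift mm in target frame [245.6 203.   37.8] | in current [ 207.1 -242.1   37.8]
[-1.245  0.26  -0.245  1.066  0.     2.261]
```

```bash
python3 -m jog '[40,0,0,0,0,0,-0.12, 40,0,0,0,0,0,-0.12, 40,0,0,0,0,0,-0.12, 40,0,0,0,0,0,-0.12, 40,0,0,0,0,0,-0.12, 40,0,0,0,0,0,-0.12, 40,0,0,0,0,0,-0.12, 40,0,0,0,0,0,-0.12, 40,0,0,0,0,0,-0.12, 40,0,0,0,0,0,-0.12, 40,0,0,0,0,0,-0.12, 40,0,0,0,0,0,-0.12]'; python3 -m jog '[40,0,0,0,0,0,-0.114, 40,27,22.4,2,0,0,0, 40,27,22.4,2,0,0,0, 40,27,22.4,2,0,0,0, 40,27,22.4,2,0,0,0, 40,27,22.4,2,0,0,0, 40,27,22.4,2,0,0,0, 40,27,22.4,2,0,0,0, 40,27,22.4,2,0,0,0, 40,27,22.4,2,0,0,0, 40,0,0,0,0,0,0, 40,0,0,0,0,0,0]'
python3 - <<'E'
from m import *
from plan import go
c=capture("wrist"); cv2.imwrite("pics/w4.png",c["frame"]); P=cloud(c); comps(P,(0,420,0,560),.028,.04,"handle"); comps(P,(0,420,0,560),.003,.04,"gauge"); s=go(.4440,-.333,.006,1.19); print(s['joint_positions'].round(3))
E
```

```text
clock: 13.33
ee_pos: [0.1641, -0.4856, 0.1677]
tcp_rot: [-3.142, -0.0, 1.081]
contact_force: [-0.3, 0.3, -0.3]
opening: 0.471
grip_force: 0.0
clock: 14.33
ee_pos: [0.4425, -0.3332, 0.1494]
tcp_rot: [-3.141, -0.0, 1.194]
contact_force: [-0.3, 0.3, -0.8]
opening: 0.468
grip_force: 0.0
handle 1640 ctr [ 311.2 -157.4] size [142.9  18.8] ang 18.7 z med 34.7 px [  0   0 111 121]
handle 135 ctr [ 587.1 -221.6] size [ 3.4 18. ] ang 4.5 z med 33.3 px [394   0  10  23]
handle 357 ctr [ 584.6 -263.3] size [55.2  3.9] ang 84.9 z med 31.0 px [401  27  19  71]
handle 132 ctr [ 580.1 -307.7] size [23.8  2.2] ang 83.9 z med 33.1 px [416 103  11  29]
handle 773 ctr [ 444.4 -333. ] size [43.3 15.4] ang 68.8 z med 34.5 px [274 177  18  49]
gauge 4804 ctr [ 315.5 -153.9] size [170.6  21.3] ang 17.4 z med 20.0 px [  0   0 145 131]
gauge 5155 ctr [ 622.  -269.9] size [134.  109.4] ang 85.7 z med 9.3 px [364   0 147 150]
gauge 2134 ctr [ 430.7 -367.7] size [118.   23.4] ang 69.1 z med 9.6 px [271 173  24 112]
gauge 12247 ctr [ 151.6 -332.5] size [153.7 171.4] ang 24.8 z med 10.0 px [  0 192 137 167]
gauge 180 ctr [ 197.7 -440.1] size [38.4 10.7] ang 22.1 z med 10.0 px [110 348  17  24]
rotvec [-0.001  -0.      0.0023] | shift mm in target frame [  1.7   2.2 143.5] | in current [  1.7   2.4 143.5]
[-0.647  0.339 -0.179  1.053 -0.     1.302]
```

View pics/w4.png

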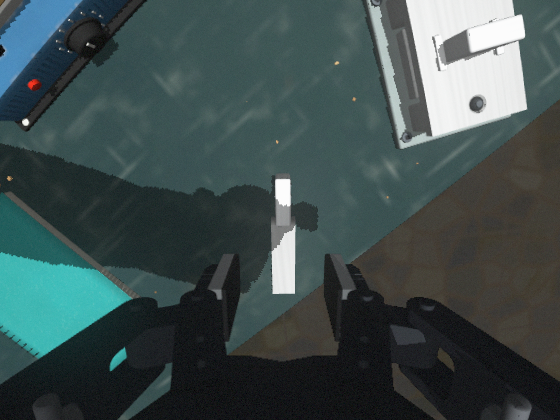

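The handle is at (283,200) between the fingers, measured at (444.4, −333.0) with angle 68.9°. Descending.

```bash
python3 -m jog '[40,1.5,1,30,0,0,-0.008, 40,0,0,30,0,0,0, 40,0,0,30,0,0,0, 40,0,0,20,0,0,0, 40,0,0,15,0,0,0, 40,0,0,10,0,0,0, 40,0,0,5,0,0,0, 40,0,0,0,0,0,0, 40,0,0,0,0,0,0, 40,0,0,0,0,0,0]' 40;  python3 -c "
from plan import *
go(.4444,-.333,.006,1.2)"
```

```text
clock: 15.22
ee_pos: [0.4433, -0.3342, 0.0109]
tcp_rot: [3.14, 0.0, 1.2]
contact_force: [0.2, -0.3, -0.9]
opening: 0.467
grip_force: 0.0
rotvec [ 0.0021  0.0004 -0.0003] | shift mm in target frame [1.5 0.6 4.9] | in current [1.5 0.6 4.9]
```

```bash
python3 -m jog '[40,1.3,0.6,4.5,0,0,0, 40,0,0,0,0,0,0, 20,0,0,0,0,0,0, 5,0,0,0,0,0,0, 5,0,0,0,0,0,0, 5,0,0,0,0,0,0, 5,0,0,0,0,0,0, 5,0,0,0,0,0,0, 5,0,0,0,0,0,0]' 60; python3 -c "
from plan import *
s=r.sense();print(s['ee_pos'],s['tcp_rot'])"; python3 -m jog '[5,0,0,-5,0,0,0, 5,0,0,-15,0,0,0, 5,0,0,-20,0,0,0, 5,0,0,-20,0,0,0, 5,0,0,-15,0,0,0, 5,0,0,0,0,0,0]' 60; python3 -c "
from plan import *
go(.5,-.2555,.08,3.06)"
```

```text
clock: 15.97
ee_pos: [0.4441, -0.3325, 0.0057]
tcp_rot: [3.141, -0.0, 1.2]
contact_force: [0.3, -0.3, 4.8]
opening: 0.135
grip_force: 60.6
[ 0.44405534 -0.33245476  0.00566949] [ 3.14075806e+00 -2.98607785e-04  1.20039957e+00]
clock: 16.47
ee_pos: [0.4452, -0.3337, 0.083]
tcp_rot: [3.137, 0.001, 1.2]
contact_force: [0.3, 0.2, -2.0]
opening: 0.136
grip_force: 59.9
rotvec [ 1.8000e-03  5.0000e-03 -1.8598e+00] | shift mm in target frame [-48.3  82.4   3. ] | in current [92.8 22.8  2.9]
```

```bash
python3 -m jog '[5,0,0,0,0,0,-0.124, 5,0,0,0,0,0,-0.124, 5,0,0,0,0,0,-0.124, 5,0,0,0,0,0,-0.124, 5,0,0,0,0,0,-0.124, 5,0,0,0,0,0,-0.124, 5,0,0,0,0,0,-0.124, 5,0,0,0,0,0,-0.124, 5,0,0,0,0,0,-0.124, 5,0,0,0,0,0,-0.124, 5,0,0,0,0,0,-0.124, 5,0,0,0,0,0,-0.124]' 60; python3 -m jog '[5,0,0,0,0,0,-0.124, 5,0,0,0,0,0,-0.124, 5,0,0,0,0,0,-0.122, 5,0,0,0,0,0,0, 5,0,0,0,0,0,0]';python3 -c "
from plan import *
s=go(.4559,-.2526,.05,3.0585);print(s['joint_positions'].round(3))"
```

```text
clock: 17.47
ee_pos: [0.4425, -0.3317, 0.0786]
tcp_rot: [3.141, -0.003, 2.694]
contact_force: [-0.4, 0.2, -1.3]
opening: 0.136
grip_force: 59.9
clock: 17.88
ee_pos: [0.4428, -0.3318, 0.079]
tcp_rot: [3.14, -0.002, 3.055]
contact_force: [-0.2, 0.4, -1.2]
opening: 0.136
grip_force: 59.9
rotvec [ 0.0012 -0.002  -0.0033] | shift mm in target frame [-6.5 80.  29. ] | in current [-6.3 80.  29.1]
[-0.643  0.394 -0.293  0.886 -0.    -0.557]
```

```bash
python3 -m jog '[5,-1.5,20,0,0,0,-0.003, 5,-1.5,20,0,0,0,0, 5,-1.5,20,6,0,0,0, 5,-2,15,10,0,0,0, 5,0,5,8,0,0,0, 5,0,0,5,0,0,0, 5,0,0,0,0,0,0, 5,0,0,0,0,0,0, 5,0,0,0,0,0,0, 5,0,0,0,0,0,0]'
python3 - <<'E'
from m import *
from plan import go
for n,f,b in(("wrist",(0,420,0,560),0),("top",(180,400,230,400),1.5)):
    c=capture(n); P=cloud(c); print(n); cv2.imwrite(f"pics/{n}5.png",c["frame"])
    comps(P,f,.0455,.062,"plate+"); comps(P,f,.028,.0545,"blade?"); comps(P,f,.004,.013,"base")
c=capture("scene"); cv2.imwrite("pics/s5.png",cv2.resize(c["frame"][180:360,200:420],None,fx=3,fy=3,interpolation=cv2.INTER_CUBIC)); P=cloud(c); np.save("s5.npy",P)
comps(P,(180,360,200,400),.028,.0375,"s ljaw")
s=go(.4559,-.2526,.0404,3.0585); print(s["ee_pos"])
E
```

```text
clock: 18.72
ee_pos: [0.457, -0.2542, 0.0517]
tcp_rot: [-3.141, 0.001, 3.06]
contact_force: [-0.5, -0.2, -1.5]
opening: 0.132
grip_force: 59.9
wrist
plate+ 120 ctr [ 343.6 -141.4] size [11.8  4. ] ang 10.2 z med 46.2 px [490   0  10  26]
plate+ 8115 ctr [ 407.8 -103.8] size [155.2  27.6] ang 19.3 z med 52.2 px [498   0  62 270]
plate+ 211 ctr [ 436.5 -253.3] size [13.9  2.4] ang 83.3 z med 54.7 px [268 212  28  11]
plate+ 1437 ctr [ 511.8 -259.2] size [23.9 34.9] ang 83.4 z med 53.4 px [262 316  41  45]
blade? 16382 ctr [441.3 -96.5] size [243.1  41.7] ang 20.9 z med 45.5 px [447   0 113 349]
blade? 103 ctr [ 436.2 -253.4] size [13.5  1.8] ang 87.2 z med 50.3 px [269 212  26   6]
blade? 1118 ctr [ 514.5 -259.5] size [23.9 29.6] ang 83.7 z med 53.0 px [262 323  41  38]
base 111 ctr [ 325.6 -146.8] size [7.2 9.1] ang 40.6 z med 5.0 px [436   0  20  13]
base 4304 ctr [ 459.  -100.2] size [226.4  11. ] ang 19.3 z med 5.4 px [452  51  88 287]
top
plate+ 989 ctr [ 623.4 -266.6] size [120.2  81.6] ang 85.2 z med 50.3 px [282 196  53  35]
plate+ 385 ctr [449.5 -97.3] size [115.1  29.4] ang 1
[... 527 characters left out ...]
med 5.4 px [230 256  10  25]
base 18 ctr [ 438.6 -109.1] size [27.9  3.7] ang 18.6 z med 5.3 px [241 289   5  12]
base 1322 ctr [ 232.  -359.9] size [181.9  72.7] ang 88.5 z med 10.0 px [312 367  80  33]
s ljaw 67 ctr [497.6 -84.3] size [108.6   2.5] ang 19.1 z med 32.7 px [200 213  19  44]
s ljaw 18 ctr [ 585.4 -219.2] size [21.6  2.3] ang 87.2 z med 33.6 px [279 233   9   7]
s ljaw 50 ctr [ 582.7 -262.7] size [55.4  4.2] ang 86.6 z med 31.8 px [289 240  21  16]
s ljaw 21 ctr [ 577.7 -307.8] size [23.7  3.8] ang 90.0 z med 32.0 px [311 256  10   9]
rotvec [-0.0002  0.0007  0.002 ] | shift mm in target frame [ 1.   1.1 11.2] | in current [ 1.   1.1 11.2]
[ 0.45683341 -0.25374392  0.05162396]
```

View pics/s5.png

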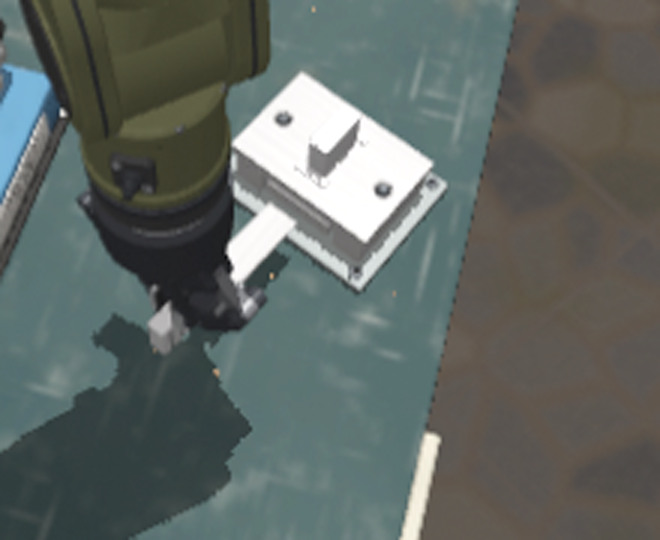

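View pics/wrist5.png

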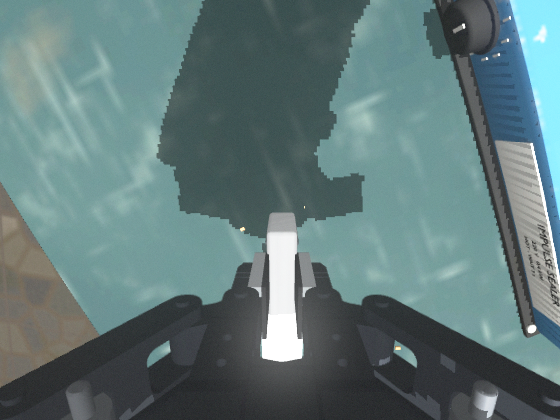

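Scene view: the gauge points at the middle of the gap opening, tip near (290,222) in the crop, and the plate looks flush. Checking the blade's line and slope from this cloud.

Run:
```python
from h import *
P=np.load("s5.npy"); Q=P[180:360,200:420].reshape(-1,3)
e=np.array([.9966,-.083]);n=np.array([.083,.9966]); c=np.array([.6213,-.2662])
a=(Q[:,:2]-c)@e*1000; b=(Q[:,:2]-c)@n*1000; z=Q[:,2]*1000
m=(a>-115)&(a<-50)&(abs(b)<20)&(z>40)&(z<62)
print(m.sum(),a[m].max()); 
k=m.copy()
for i in range(4):
    p=np.linalg.lstsq(np.c_[a[k],b[k],np.ones(k.sum())],z[k],rcond=None)[0]; res=z-p[0]*a-p[1]*b-p[2]; k=m&(abs(res)<1)
print("slope a,b",p[:2],"z at a=-60",p[2]-60*p[0],k.sum())
for lo in range(-115,-50,8):
    q=k&(a>lo)&(a<lo+8)
    if q.sum()>5: print(lo,q.sum(),b[q].min().round(1),b[q].max().round(1),np.median(z[q]).round(1))
```

```text
288 -56.93318992165815
slope a,b [-0.1306552   0.02854955] z at a=-60 48.20808336673662 165
-115 14 -13.3 7.3 55.0
-107 27 -13.3 9.0 53.5
-99 26 -13.3 10.2 53.0
-91 17 -12.3 10.4 51.7
-83 27 -13.4 10.5 50.9
-75 22 -13.4 10.4 49.5
-67 28 -13.6 10.8 48.4
```

```bash
python3 -m jog '[5,0,1.2,6,0,0.003,0, 5,0,0,6,0,0,0, 5,0,0,0,0,0,0, 5,0,0,0,0,0,0, 5,0,0,0,0,0,0, 5,-4,0,0,0,0,0, 5,-4,0,0,0,0,0, 5,-4,0,0,0,0,0, 5,0,0,0,0,0,0, 5,0,0,0,0,0,0]';python3 -c "
from plan import *
s=go(.4559,-.2526,.0397,3.0585);print(s['contact_force'],s['moment'])"
```

```text
clock: 19.7
ee_pos: [0.4692, -0.253, 0.0393]
tcp_rot: [3.142, -0.003, 3.062]
contact_force: [-0.0, 0.4, -1.2]
opening: 0.137
grip_force: 59.9
rotvec [ 0.     -0.0025  0.0031] | shift mm in target frame [13.3 -0.7 -0.4] | in current [13.3 -0.6 -0.3]
[-0.00532329  0.38793582 -1.24778412] [ 0.01186154  0.00969376 -0.02464601]
```

```bash
python3 -m jog '[5,-4,0,-0.3,0,-0.006,0.003, 5,-4,0,0,0,0,0, 5,-4,0,0,0,0,0, 5,-4,0,0,0,0,0, 5,-4,0,0,0,0,0, 5,-4,0,0,0,0,0, 5,-2,0,0,0,0,0, 5,0,0,0,0,0,0, 5,0,0,0,0,0,0]';python3 -c "
from plan import *
s=go(.4559,-.2526,.0397,3.0585);print(s['contact_force'],s['moment'])"
```

```text
clock: 20.45
ee_pos: [0.4946, -0.255, 0.0395]
tcp_rot: [3.141, 0.003, 3.058]
contact_force: [0.9, -0.9, -2.2]
opening: 0.138
grip_force: 59.9
rotvec [ 0.0003  0.0027 -0.0001] | shift mm in target frame [38.7 -0.8 -0.2] | in current [38.7 -0.8 -0.3]
[ 0.85567845 -0.93263087 -2.18110779] [0.0033089  0.02783717 0.01679984]
```

Tip about 18 mm inside. Now lowering gently to touch the lower jaw.

```bash
python3 -m jog '[5,0,0,0.5,0,0,0, 5,0,0,0,0,0,0,5,0,0,0,0,0,0]'; python3 -m jog '[5,0,0,0.5,0,0,0, 5,0,0,0,0,0,0,5,0,0,0,0,0,0]'; python3 -m jog '[5,0,0,0.4,0,0,0, 5,0,0,0,0,0,0,5,0,0,0,0,0,0]'; python3 -c "
from plan import *
s=r.sense();print(s['contact_force'],s['moment'],s['ee_pos'])"
```

```text
clock: 20.7
ee_pos: [0.4942, -0.255, 0.039]
tcp_rot: [3.141, 0.003, 3.058]
contact_force: [-0.4, 1.3, -1.9]
opening: 0.136
grip_force: 59.9
clock: 20.95
ee_pos: [0.4944, -0.255, 0.0386]
tcp_rot: [3.141, 0.003, 3.058]
contact_force: [0.5, -0.1, -1.3]
opening: 0.144
grip_force: 59.9
clock: 21.2
ee_pos: [0.4945, -0.255, 0.0382]
tcp_rot: [3.141, 0.003, 3.058]
contact_force: [0.6, -0.3, -1.1]
opening: 0.14
grip_force: 59.9
[ 0.63312333 -0.283837   -1.09064836] [ 0.00483872  0.02316644 -0.03074878] [ 0.49453119 -0.2550468   0.03816326]
```

```bash
for i in 1 2; do :; done; python3 -m jog '[5,0,0,0.3,0,0,0, 5,0,0,0,0,0,0,5,0,0,0,0,0,0]'; python3 -c "
from plan import *
s=r.sense();print(s['contact_force'],s['moment'])";  python3 -m jog '[5,0,0,0.3,0,0,0, 5,0,0,0,0,0,0,5,0,0,0,0,0,0]';python3 -c "
from plan import *
s=r.sense();print(s['contact_force'],s['moment'])"
```

```text
clock: 21.45
ee_pos: [0.4946, -0.2551, 0.0379]
tcp_rot: [3.141, 0.003, 3.058]
contact_force: [0.8, 0.4, -0.3]
opening: 0.133
grip_force: 59.9
[ 0.75898209  0.42735887 -0.3115367 ] [ 0.00463759  0.06250015 -0.01239929]
clock: 21.7
ee_pos: [0.4945, -0.255, 0.0376]
tcp_rot: [3.141, 0.003, 3.058]
contact_force: [-0.5, 0.3, -0.5]
opening: 0.139
grip_force: 59.9
[-0.52249625  0.31765403 -0.51279814] [0.03132287 0.0381385  0.01058227]
```

```bash
python3 -m jog '[5,0,0,0.3,0,0,0, 5,0,0,0,0,0,0,5,0,0,0,0,0,0]'; python3 -c "
from plan import *
s=r.sense();print(s['contact_force'],s['moment'])";  python3 -m jog '[5,0,0,0.3,0,0,0, 5,0,0,0,0,0,0,5,0,0,0,0,0,0]';python3 -c "
from plan import *
s=r.sense();print(s['contact_force'],s['moment'])"
```

```text
clock: 21.95
ee_pos: [0.4946, -0.2551, 0.0373]
tcp_rot: [3.141, 0.003, 3.058]
contact_force: [-1.3, 0.4, -0.9]
opening: 0.136
grip_force: 60.0
[-1.2585032   0.39600392 -0.86185767] [ 0.01503877 -0.03329525  0.01900972]
clock: 22.2
ee_pos: [0.4945, -0.255, 0.037]
tcp_rot: [3.141, 0.003, 3.058]
contact_force: [-0.7, -0.3, 0.5]
opening: 0.14
grip_force: 60.0
[-0.73924384 -0.31970048  0.48201897] [0.01384979 0.06172881 0.00495298]
```

```bash
python3 -m jog '[5,0,0,0.3,0,0,0, 5,0,0,0,0,0,0,5,0,0,0,0,0,0]'; python3 -c "
from plan import *
s=r.sense();print(s['contact_force'],s['moment'])";  python3 -m jog '[5,0,0,0.3,0,0,0, 5,0,0,0,0,0,0,5,0,0,0,0,0,0]';python3 -c "
from plan import *
s=r.sense();print(s['contact_force'],s['moment'])"
```

```text
clock: 22.45
ee_pos: [0.4945, -0.2551, 0.0367]
tcp_rot: [3.141, 0.003, 3.058]
contact_force: [-0.6, -0.9, 0.4]
opening: 0.14
grip_force: 60.1
[-0.60354211 -0.91873644  0.44013435] [ 0.0467508   0.02294752 -0.00305773]
clock: 22.7
ee_pos: [0.4945, -0.255, 0.0364]
tcp_rot: [3.141, 0.003, 3.058]
contact_force: [-0.7, -1.0, 1.1]
opening: 0.133
grip_force: 60.1
[-0.6599322  -1.03714173  1.13821037] [-0.04184563  0.06853866 -0.02209938]
```

```bash
python3 -m jog '[5,-2,0,-0.4,0,0,0, 5,-2,0,0,0,0,0, 5,-2,0,0,0,0,0, 5,-2,0,0,0,0,0, 5,-2,0,0,0,0,0,5,-2,0,0,0,0,0,5,0,0,0,0,0,0]'; python3 -c "
from plan import *
s=r.sense();print(s['contact_force'],s['moment'])";  python3 -m jog '[5,-2,0,0,0,0,0, 5,-2,0,0,0,0,0,5,-1,0,0,0,0,0,5,0,0,0,0,0,0,5,0,0,0,0,0,0]';python3 -c "
from plan import *
s=r.sense();print(s['contact_force'],s['moment'])"
```

```text
clock: 23.28
ee_pos: [0.5073, -0.2562, 0.0369]
tcp_rot: [3.141, 0.004, 3.059]
contact_force: [0.5, -0.5, -0.1]
opening: 0.137
grip_force: 60.1
[ 0.48238855 -0.51638271 -0.08043361] [-0.01779242 -0.17753122  0.02406574]
clock: 23.7
ee_pos: [0.5119, -0.2565, 0.0369]
tcp_rot: [3.141, 0.004, 3.058]
contact_force: [0.3, -0.1, -0.3]
opening: 0.133
grip_force: 60.2
[ 0.30385232 -0.1493497  -0.32593156] [ 0.04070471 -0.0563372  -0.03313024]
```

```bash
python3 -m jog '[5,-1,0,0,0,0,0, 5,-1,0,0,0,0,0,5,-1,0,0,0,0,0,5,0,0,0,0,0,0,5,0,0,0,0,0,0]';  python3 -m jog '[5,-1,0,0,0,0,0, 5,-1,0,0,0,0,0,5,0,0,0,0,0,0,5,0,0,0,0,0,0]'; python3 -m jog '[5,-1,0,0,0,0,0, 5,-1,0,0,0,0,0,5,0,0,0,0,0,0,5,0,0,0,0,0,0]';python3 -c "
from plan import *
s=r.sense();print(s['contact_force'],s['moment'])"
```

```text
clock: 24.12
ee_pos: [0.5146, -0.2567, 0.0369]
tcp_rot: [3.141, 0.003, 3.058]
contact_force: [-1.3, 0.9, 1.5]
opening: 0.137
grip_force: 60.2
clock: 24.45
ee_pos: [0.5167, -0.2569, 0.0369]
tcp_rot: [3.141, 0.003, 3.058]
contact_force: [-1.3, -0.2, 1.9]
opening: 0.137
grip_force: 60.2
clock: 24.78
ee_pos: [0.5187, -0.2571, 0.0369]
tcp_rot: [3.141, 0.003, 3.058]
contact_force: [-1.8, -0.5, 1.5]
opening: 0.139
grip_force: 60.3
[-1.76363032 -0.54453803  1.53645529] [-0.0031402   0.12271179 -0.03455546]
```

```bash
for k in 1; do :; done; python3 -m jog '[5,-1,0,0,0,0,0,5,0,0,0,0,0,0,5,0,0,0,0,0,0]'|sed -n '1,4p';  python3 -m jog '[5,-1,0,0,0,0,0,5,0,0,0,0,0,0,5,0,0,0,0,0,0]'|sed -n '1,4p'
```

```text
clock: 25.03
ee_pos: [0.5192, -0.2571, 0.0368]
tcp_rot: [3.141, 0.003, 3.058]
contact_force: [-2.4, 0.9, 2.7]
clock: 25.28
ee_pos: [0.5196, -0.2571, 0.0367]
tcp_rot: [3.141, 0.002, 3.058]
contact_force: [-5.1, 0.8, 4.9]
```

```bash
python3 -m jog '[5,-0.7,0,0,0,0,0,5,0,0,0,0,0,0,5,0,0,0,0,0,0]'|sed -n '1,4p';python3 -c "
from plan import *
s=r.sense();print(s['contact_force'],s['moment'])"
```

```text
clock: 25.53
ee_pos: [0.52, -0.2571, 0.0367]
tcp_rot: [3.141, 0.001, 3.058]
contact_force: [-6.4, 0.4, 4.4]
[-6.36735779  0.36462256  4.35811202] [0.05042589 0.97330316 0.01223859]
```

The drag has risen to about 6 N at a depth of ~45 mm, matching the measured ~8 mm gap. Checking that the plate is still flush.

Run:
```python
from m import *
s=r.sense(); p=s["ee_pos"]; e=np.array([.9966,-.083]); print("tip in stand x",(p[:2]-[.6233,-.2665])@e*1000+108, "y",(p[:2]-[.6233,-.2665])@[.083,.9966]*1000)
for n,box in(("top",(180,250,265,345)),("scene",(190,300,260,360))):
    c=capture(n); P=cloud(c); comps(P,box,.045,.06,n)
    Q=P[(P[...,2]>.047)&(P[...,2]<.056)&(abs(P[...,1]+.2656)<.055)&(abs(P[...,0]-.622)<.036)]; k=np.linalg.lstsq(np.c_[Q[:,:2]-[.623,-.2665],np.ones(len(Q))],Q[:,2],rcond=None)[0]; print(k.round(4),len(Q))
cv2.imwrite("pics/s6.png",cv2.resize(c["frame"][180:360,200:420],None,fx=3,fy=3,interpolation=cv2.INTER_CUBIC))
for i in range(3): capture("top"); s=r.sense(); print(s["contact_force"].round(1),s["moment"].round(2),s["joint_velocities"].round(3).max())
```

```text
tip in stand x 4.219693354816442 y 0.8286915096619369
top 39 ctr [ 654.1 -215.8] size [12.1 28.2] ang 89.0 z med 50.5 px [284 196   6  12]
[ 0.2256 -0.3431  0.0618] 11
scene 1180 ctr [ 620.6 -269.1] size [114.3  81.9] ang 85.2 z med 52.2 px [298 206  46  57]
scene 29 ctr [ 500.5 -259. ] size [ 8.8 18.2] ang 38.5 z med 52.4 px [270 269  10   7]
[-0.0028  0.0062  0.0523] 874
[-6.1  0.8  4.9] [ 0.04  0.99 -0.04] 0.002
[-5.5  0.2  4.8] [-0.    0.97  0.01] 0.001
[-6.   0.9  4.6] [0.05 0.95 0.04] 0.002
```

View pics/s6.png

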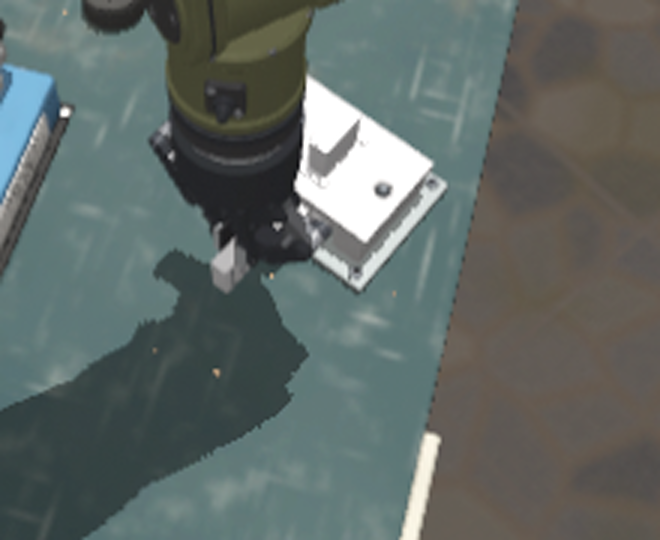

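```bash
cat > d.py <<'E'
from h import *
P0=np.load("s5.npy"); Z=np.mean([cloud(capture("scene")) for _ in range(6)],0)
m=(P0[...,2]>.047)&(P0[...,2]<.057)&(abs(P0[...,1]+.2656)<.055)&(abs(P0[...,0]-.621)<.037)&(abs(Z[...,2]-P0[...,2])<.004)
a=(P0[m][:,:2]-[.6213,-.2662])@np.array([.9966,-.083]); d=(Z-P0)[m][:,2]*1000
print("dz mm = %.2f*(x/40mm) + %.2f"%tuple(np.polyfit(a/.04,d,1)), m.sum(), "se",(d.std()/np.sqrt(m.sum())*1.7).round(3)); s=r.sense(); print(s["contact_force"].round(1))
E
python3 d.py
```

```text
dz mm = -0.16*(x/40mm) + 0.01 894 se 0.078
[-5.9  0.3  4.5]
```

The plate is unmoved within measurement error (tilt at most 4 mrad), and the push is steady at about 6 N with the tip 44 mm in. Handing in.

```bash
python3 -c "
from cell import ticket
print(ticket.hand_in())"
```

```text
the job is handed in; nothing more can be done
None
```

I handed the job in, and no verdict came back: the upper jaw plate is on both pins, level within about 4 mrad, and let go. The gauge is still gripped with its tip about 44 mm into the gap and a steady drag of about 6 N. The brush, tape roll and weight were never approached, though I did not re-measure them at the end.

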